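Fetch the dosing cup from behind the laundry supplies

TASK

The steel dosing cup stands at the back of the wooden supply tray, behind a bottle, a spray can and a tub. Move all three of these onto the black rubber mat, then set the cup upright in the middle of the scale's round pan, and only then put the three back in the tray, each upright on the very spot where it stood at the start. Tip nothing over and leave the soap and the brush in the tray where they are.

Things in the scene. Friction and masses are not known exactly. Their poses are not given: they have to be found in the camera images.
- bottle: Softener bottle, the tallest of the three: white round body 62 mm in diameter up to 95 mm, sloping shoulder to 114 mm, then a grey upright cap 43 mm in diameter from 114 mm to the top at 160 mm. About 0.3 kg. Origin: centre of its underside, z up. Loose; stands at the start on any one of the tray's three pads.
- can: Spray can: aluminium body with a grey band, 52 mm in diameter up to 95 mm, then a white cap 49 mm in diameter up to the top at 140 mm. About 0.22 kg. Origin: centre of its underside, z up. Loose; stands on another of the pads.
- tub: Powder tub, shortest of the three: white body 62 mm in diameter up to 65 mm, grey lid 66 mm in diameter from 65 mm to the top at 95 mm. About 0.25 kg. Origin: centre of its underside, z up. Loose; stands on the remaining pad.
- cup: Steel dosing cup, open at the top, 50 mm high, 56 mm in outer diameter at the foot and 60 mm at the rim, wall 3 mm. About 90 g. Origin: centre of its underside, z up. Loose; stands upright in the rear half of the tray, close behind the three containers.
- tray: Wooden supply tray, fixed: 170 mm (its x, to the back) by 340 mm (its y), floor top 6 mm above the origin, rim 15 mm above the origin and 5 mm thick. Three flat black round pads of 72 mm (no step) mark the containers' places at tray x = -35 mm, y = -90, 0 and 90 mm. Origin: centre of its underside.
- mat: Black ribbed rubber mat lying on the counter, fixed, the side area: 290 mm (its x) by 120 mm (its y), top 4 mm above the origin. Origin: centre of its underside. It lies at the left or at the right of the tray. It has room for the three containers in a row along its x.
- scale: Flat white bench scale, fixed, on the other side of the tray: housing 200 by 140 mm, 34 mm high; round steel pan 132 mm in diameter centred over the origin, its top 46 mm above the origin (the pan does not give way). Origin: under the pan's centre on the counter; the small display lies towards its -x.
- soap: Cream bar of soap 55 x 36 x 24 mm lying in a rear corner of the tray; loose bystander, to be left alone. Origin: centre of its underside, long side along its x.
- brush: Small wooden hand brush with black bristles, 75 x 34 x 30 mm, lying in the other rear corner of the tray; loose bystander, to be left alone. Origin: centre of its underside, long side along its x.

How it is judged:
By the outcome, as a careful person would: the job done as asked, in the order asked, and still so for the second after the job is handed in, with the robot touching nothing.
It also fails if it takes over 141 s, if anything falls off the work surface, if the arm or the gripper's body presses on something with over 40 N, if the wrist force passes 120 N, or if a joint passes its speed limit or range.

ROBOT

A 6-joint arm with a two-finger parallel gripper is mounted at the origin on the work surface. World frame = base frame: x ahead of the robot, y to its left, z up, the work surface at z = 0. Lengths are in m, angles in degrees, forces in N, time in s.
With the tool pointing down it reaches from about 0.25 to 0.725 m from the base axis. Payload 9.7 kg.
Tool frame: the origin (TCP) lies at the very end of the fingers, on their centre line; the grasp point (between the pads) lies 19 mm behind it; z points along the fingers, y is the line along which they close (so a half turn about z gives the same grasp; the last joint's range is limited). The gripper opens to 85 mm and grips with 20 to 120 N. Pads are 22 mm wide; open, the fingers measure 114 mm over their backs; the gripper's body (76 mm by 85 mm) begins 54 mm behind the grasp point. The pads swing forward as they close: fully open they stand 13 mm farther back than shut.
Start: joints at [-71.104, 4.979, 10.078, 95.1, 0, 90], TCP at [0.178, -0.52, 0.197] pointing down, gripper open.
Joint ranges: [-179.16, 179.16], [-48.56, 103.87], [-65.8, 70.77], [-126.05, 130.52], [-82.76, 87.17], [-180, 180]. Speed limits (degrees/s): [127.2, 127.2, 147.25, 180, 180, 180].

INTERFACE

Orientations are given as [roll, pitch, yaw] about the fixed x, y, z axes, in that order (R = Rz(yaw) Ry(pitch) Rx(roll)).
In Python, from workcell import bot gives the robot as it stands.
- The arm moves only by the tool step_arm, never from a script. Its argument "targets" is a list of rows, each a list of 3 entries, a list of its own where there are three numbers: the opening, from 0 (shut) to 1 (fully open), then the shift along the world's x, y, z in mm, then the turn, a rotation vector about the world's x, y, z in rad. In form: [[grip, [tx, ty, tz], [wx, wy, wz]], ...]. A call has 1 to 8 rows; each row is the pose to reach, as a shift and turn from the pose commanded when the call began; what a row does not reach only later rows make up. A row lasts 1/10 s, in which the tool goes at most 50 mm and 8.59 degrees, less where a joint would pass 70% of its speed; a pose out of reach is approached as far as the arm can. A call with a gripper value outside its range is refused whole. The fingers move at their own pace and stop on an object; "force" is the grip in N (left out, the last holds). Time passes only in rows, so rows that repeat a pose let the fingers close. It gives the time, the measured TCP pose, the force, the opening and the grip force at its end, in the units of the state.
- bot.get_obs(): the state, without advancing time (a new reading comes with each control period).
- bot.camera(name): name is "scene" or "top"; returns (picture, depth): 400x640x3 uint8, red, green, blue; 400x640 float32, m along the optical axis (not along the pixel's ray), 0 where there is no reading.
- bot.camera_params(name): a dict with "K" (3x3 intrinsics, pixels), "R" (3x3) and "t" (3): a world point X has camera coordinates R X + t. Camera axes: x right, y down, z forward; pixel columns grow to the right and rows downward; lengths in m; the calibration is good to about 2 mm. A picture is of the moment at which its call begins. camera_params takes no time and is no camera call.
- bot.job_done(): hands the job in; it is judged then, once.
The state is a dict: "time": time; "q": joint angles; "qd": joint speeds; "joint_efforts": joint torques, N m; "ee_pos": TCP position; "tcp_rot": TCP orientation; "wrist_force": force on the tool from outside, world axes, zero at the start; "torque": the same for the moment, N m; "opening": finger opening in m; "grasp_force": force on a finger pad.
Only numpy, scipy, OpenCV 4.12 (cv2) and the standard library are available. Lean on these libraries where they do the work, as an engineer would, in place of code of your own. Each camera call takes 0.05 s, during which the arm holds its last target. There are 200 camera calls.

## Working session

There is one attempt and no reset: what is moved stays moved. The work goes in short steps, Python scripts to look and compute and a tool call to move; the robot and the scene stay as the last step left them, time stands still between calls to the robot, and variables do not carry over. Pictures are saved under pics/ and viewed, at most 14 in all, crops included, and the job is handed in when it is done.

Besides the shell and the picture viewer there is one more tool, called after "Emit:" as name(argument=value, ...) on one line, values as JSON. step_arm: Moves the arm, as the interface text tells. Its arguments: {"type":"object","properties":{"targets":{"type":"array","items":{"type":"array"}},"force":{"type":"number"}},"required":["targets"]}

```bash
ls; mkdir -p pics
cat > h.py <<'E'
import numpy as np,cv2
from workcell import bot
def cloud(name):
    im,d=bot.camera(name);P=bot.camera_params(name)
    K,R,t=map(np.array,(P['K'],P['R'],P['t']))
    v,u=np.indices(d.shape)
    c=np.stack([(u-K[0,2])/K[0,0]*d,(v-K[1,2])/K[1,1]*d,d],-1)
    X=(c-t.reshape(3))@R   # R^T (c-t)
    X[d==0]=np.nan
    return im,d,X
def save(n,im): cv2.imwrite(n,cv2.cvtColor(im,cv2.COLOR_RGB2BGR))
E
python3 - <<'E'
from h import *
for n in('scene','top'):
    im,d,X=cloud(n);save(f'pics/{n}0.png',im);np.savez(f'{n}0.npz',im=im,X=X)
    P=bot.camera_params(n);print(n,-np.array(P['R']).T@np.array(P['t']).ravel(),P['K'][0][0])
print(bot.get_obs())
E
```

```text
pics
scene [0.81460763 0.42777335 0.76306391] 417.71951101289096
top [0.47969109 0.00677264 1.18950101] 454.80463553904815
{'time': 0.1, 'q': array([-7.11033363e+01,  5.00919643e+00,  1.00396409e+01,  9.50982060e+01,
       -8.91739816e-04,  9.00007843e+01]), 'qd': array([-0.06156983, -0.13460658,  0.04222854, -0.02388019,  0.01270996,
       -0.02436044]), 'joint_efforts': array([ 5.80669821e-04, -5.21557224e+01,  4.65655267e+01,  1.59022881e-02,
        3.79869687e-05,  1.61023110e-06]), 'ee_pos': array([ 0.1780447 , -0.52014022,  0.1959478 ]), 'tcp_rot': array([-1.79932239e+02,  8.92666756e-04,  1.88958804e+01]), 'wrist_force': array([ 0.41589585, -0.67064852,  0.55935647]), 'torque': array([ 0.03907365,  0.00509764, -0.0234057 ]), 'grasp_force': 0.0, 'opening': 0.08559963192843358}
```

View pics/top0.png

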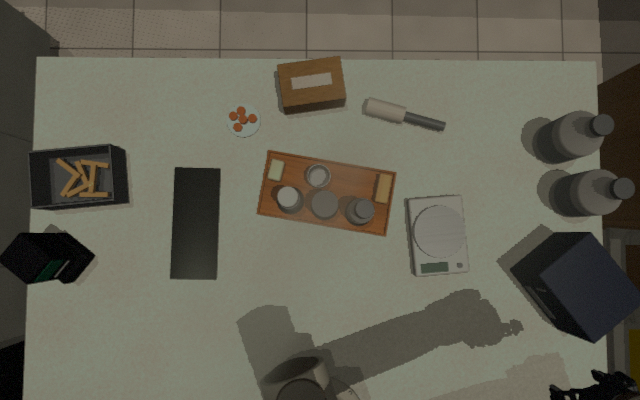

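View pics/scene0.png

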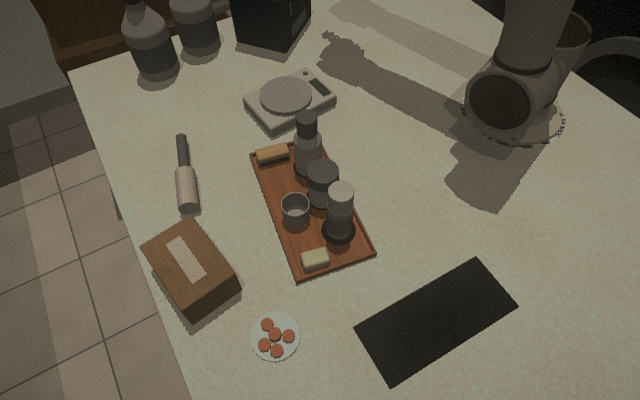

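The top view (image up = +x, left = +y) shows the can at (288,199), the tub at (323,204), the bottle at (360,211), the cup at (318,175), the mat at (196,223) and the scale pan at (438,231). Next I measure their positions.

```bash
cat > m.py <<'E'
from h import *
def circ(X,lo,hi,box):
    m=(X[...,2]>lo)&(X[...,2]<hi)&(X[...,0]>box[0])&(X[...,0]<box[1])&(X[...,1]>box[2])&(X[...,1]<box[3])
    p=X[m][:,:2].astype(np.float32)
    if len(p)<5: return None
    (c,r)=cv2.minEnclosingCircle(p)
    return np.round([*c,r,*p.mean(0),np.median(X[m][:,2])],4),len(p)
E
python3 - <<'E'
from m import *
T=np.load('top0.npz');S=np.load('scene0.npz')
X=T['X'];im=T['im'].astype(int)
for n,(u,v) in dict(can=(288,196),tub=(323,204),bot=(366,205),cup=(318,175),rim=(318,163),mat=(196,223),pan=(438,231),floor=(340,180),soap=(276,170),brush=(384,188),table=(240,300)).items(): print(n,X[v,u].round(4))
def rect(mask,n):
    mask=mask.astype(np.uint8);k,l,st,_=cv2.connectedComponentsWithStats(mask)
    i=1+st[1:,4].argmax();p=X[l==i][:,:2].astype(np.float32);p=p[~np.isnan(p).any(1)]
    r=cv2.minAreaRect(p);print(n,r,len(p))
z=X[...,2];U=np.indices(z.shape)[1];V=np.indices(z.shape)[0]
rect((im.sum(2)<150)&(z<0.02)&(U>150)&(U<240)&(V>150)&(V<300),'mat')
rect((z>0.003)&(z<0.2)&(U>245)&(U<402)&(V>140)&(V<240),'tray(all)')
rect((im[...,0]-im[...,2]>35)&(U>245)&(U<402)&(V>140)&(V<240),'tray col')
rect((z>0.02)&(z<0.042)&(U>400)&(U<475)&(V>190)&(V<280),'scale')
for nm,X in(('top',X),('scene',S['X'])):
    print(nm)
    print('bottle',circ(X,.158,.175,(.35,.7,-.2,.2)))
    print('can',circ(X,.138,.153,(.35,.7,.03,.2)))
    print('tub',circ(X,.094,.107,(.35,.7,-.05,.06)))
    print('cuprim',circ(X,.05,.062,(.5,.65,-.05,.09)))
    print('pan',circ(X,.042,.055,(.35,.55,-.4,-.18)))
# enlarged crops
a=cv2.resize(T['im'][140:245,245:475],None,fx=3.4,fy=3.4,interpolation=2);save('pics/c1.png',a)
E
```

```text
can [0.5665 0.0713 0.1426]
tub [ 0.5507 -0.0101  0.1051]
bot [ 0.5447 -0.1064  0.1653]
cup [0.6327 0.0016 0.0097]
rim [0.665  0.0016 0.005 ]
mat [0.5071 0.3175 0.0041]
pan [ 0.487  -0.3011  0.0464]
floor [ 0.6199 -0.0559  0.0083]
soap [0.6423 0.1092 0.0317]
brush [ 0.5964 -0.1667  0.0375]
table [ 0.3088  0.2021 -0.    ]
mat ((0.5096859335899353, 0.3205171823501587), (0.11884958297014236, 0.28654077649116516), 88.44060516357422) 4446
tray(all) ((0.5870732069015503, -0.02690136432647705), (0.3643392026424408, 0.18305817246437073), 79.70559692382812) 8116
tray col ((0.5879091620445251, -0.019817784428596497), (0.34347906708717346, 0.17279566824436188), 80.18038940429688) 5293
scale ((0.4762961268424988, -0.3063565492630005), (0.20032775402069092, 0.1415775716304779), 5.1680498123168945) 2167
top
bottle (array([ 0.5367, -0.1028,  0.0213,  0.5366, -0.1025,  0.1657]), 277)
can (array([0.5656, 0.0724, 0.0245, 0.5653, 0.0722, 0.1458]), 343)
tub (array([ 0.551 ,  0.0066,  0.0534,  0.5527, -0.0127,  0.1006]), 597)
cuprim (array([0.5968, 0.0167, 0.0629, 0.6177, 0.0033, 0.0558]), 86)
pan (array([ 0.4863, -0.3053,  0.0659,  0.4858, -0.305 ,  0.0461]), 2038)
scene
bottle (array([ 0.5385, -0.1019,  0.0228,  0.5403, -0.1003,  0.1656]), 309)
can (array([0.5679, 0.0722, 0.0251, 0.569 , 0.0747, 0.1457]), 513)
tub (array([ 0.5688,  0.0068,  0.0571,  0.556 , -0.0116,  0.1008]), 720)
cuprim (array([0.5977, 0.034 , 0.0748, 0.6062, 0.0108, 0.055 ]), 238)
pan (array([ 0.4883, -0.3056,  0.0678,  0.4896, -0.303 ,  0.0458]), 1537)
```

View pics/c1.png

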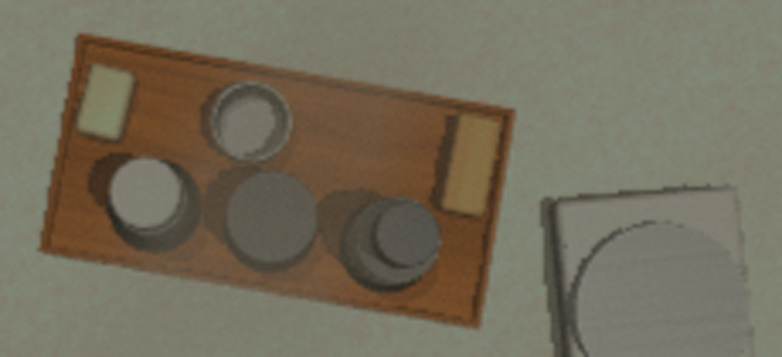

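Emit:
step_arm(targets=[[1,[10,20,40],[0,0,-0.05]],[1,[35,55,63],[0,0,-0.1]],[1,[60,92,63],[0,0,-0.16]],[1,[86,131,63],[0,0,-0.22]],[1,[112,171,63],[0,0,-0.28]],[1,[138,210,63],[0,0,-0.33]],[1,[164,250,63],[0,0,-0.33]],[1,[190,290,63],[0,0,-0.33]]], force=50)

```text
time: 0.9
ee_pos: [0.3686, -0.2286, 0.2594]
tcp_rot: [-180.0, 0.0, -0.0]
wrist_force: [0.7, -0.4, 0.0]
opening: 0.0852
grasp_force: 0.0
```

Run:
```python
from m import *
for n in('top','scene'):
    X=np.load(n+'0.npz')['X'];z=X[...,2]
    for nm,lo,hi,c,r0,rad in(('tub',.094,.107,(.5534,-.014),.042,.033),('cup',.051,.06,(.632,.003),.04,.030)):
        c=np.array(c)
        for _ in range(6):
            D=np.hypot(X[...,0]-c[0],X[...,1]-c[1]);p=X[(z>lo)&(z<hi)&(D<r0)][:,:2].astype(np.float32)
            cc,r=cv2.minEnclosingCircle(p);c=np.array(cc)
        print(n,nm,c.round(4),r,p.mean(0),len(p))
print(bot.get_obs()['ee_pos'],bot.get_obs()['tcp_rot'])
```

```text
top tub [ 0.5525 -0.0142] 0.0328204408288002 [ 0.55251485 -0.01432134] 582
top cup [6.26e-01 1.00e-04] 0.02994910255074501 [0.62711066 0.00109613] 93
scene tub [ 0.5541 -0.0133] 0.033570803701877594 [ 0.5559274  -0.01175852] 718
scene cup [0.6281 0.0007] 0.030717825517058372 [0.628497   0.00064677] 165
[ 0.36861686 -0.22858988  0.25942889] [-1.79999375e+02  1.88075060e-03 -3.85525545e-02]
```

Emit:
step_arm(targets=[[1,[25,38,0],[0,0,0]],[1,[50,76,0],[0,0,0]],[1,[75,114,0],[0,0,0]],[1,[100,152,0],[0,0,0]],[1,[125,190,0],[0,0,0]],[1,[150,228,0],[0,0,0]],[1,[175,266,0],[0,0,0]],[1,[199,303,0],[0,0,0]]])

```text
time: 1.7
ee_pos: [0.5657, 0.0364, 0.2589]
tcp_rot: [-178.6, 0.1, 3.0]
wrist_force: [0.2, -0.5, -0.1]
opening: 0.0855
grasp_force: 0.0
```

Emit:
step_arm(targets=[[1,[0,0,-20],[0,0,0]],[1,[0,0,-50],[0,0,0]],[1,[0,0,-80],[0,0,0]],[1,[0,0,-110],[0,0,0]],[1,[0,0,-130],[0,0,0]],[1,[0,0,-145],[0,0,0]],[1,[0,0,-154],[0,0,0]],[1,[0,0,-154],[0,0,0]]])

```text
time: 2.5
ee_pos: [0.5645, 0.0343, 0.1047]
tcp_rot: [-178.7, 0.1, 2.8]
wrist_force: [-0.1, 0.1, 0.6]
opening: 0.0855
grasp_force: 0.0
```

```bash
cat > look.py <<'E'
import sys
from h import *
for n in sys.argv[2:]:
    im,d,X=cloud(n);np.savez(f'{n}{sys.argv[1]}.npz',im=im,X=X)
    c=im[60:300,200:440] if n=='scene' else im[130:290,160:480]
    save(f'pics/{n}{sys.argv[1]}.png',cv2.resize(c,None,fx=2.4,fy=2.4,interpolation=2))
o=bot.get_obs();print(o['time'],o['ee_pos'],o['tcp_rot'],o['wrist_force'])
E
python3 look.py 1 scene
```

```text
2.55 [0.56490615 0.03433095 0.10580646] [-1.78678310e+02  3.29060732e-02  2.78576580e+00] [ 1.19955977  0.85402451 -0.01160913]
```

View pics/scene1.png

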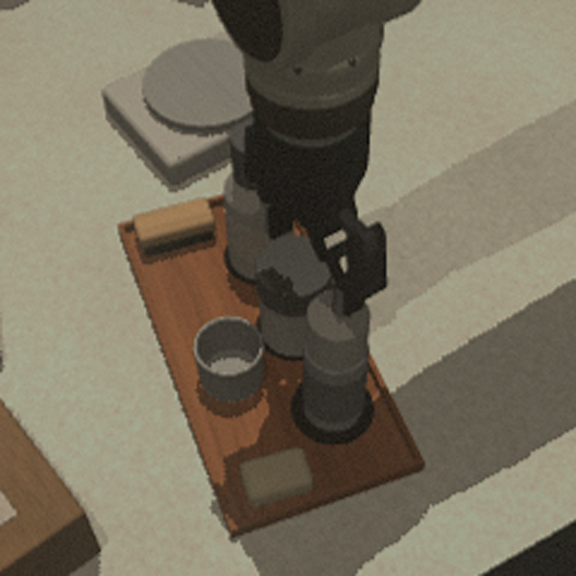

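Run:
```python
from m import *
X=np.load('scene1.npz')['X'];im,d,Y=cloud('top');np.savez('top1.npz',im=im,X=Y)
for Z in(X,Y):
  z=Z[...,2]
  for nm,box in(('can',(.53,.64,.03,.2)),('tub',(.5,.6,-.06,.03))):
    lo,hi=((.139,.15) if nm=='can' else(.095,.107)); print(nm,circ(Z,lo,hi,box))
  # points of hand low
d0=np.load('scene0.npz')
a=np.hstack([cv2.resize(i[160:260,270:370],None,fx=4,fy=4) for i in (d0['im'],np.load('scene1.npz')['im'])]);save('pics/cmp.png',a)
print(bot.get_obs()['q'])
```

```text
can (array([0.5679, 0.0728, 0.0248, 0.5726, 0.0769, 0.1456]), 384)
tub (array([ 0.5547, -0.0139,  0.0336,  0.5585, -0.0123,  0.1007]), 645)
can None
tub None
[  2.73593323   6.29012838   1.51724057  85.202132     1.32092178
 179.94377627]
```

View pics/cmp.png

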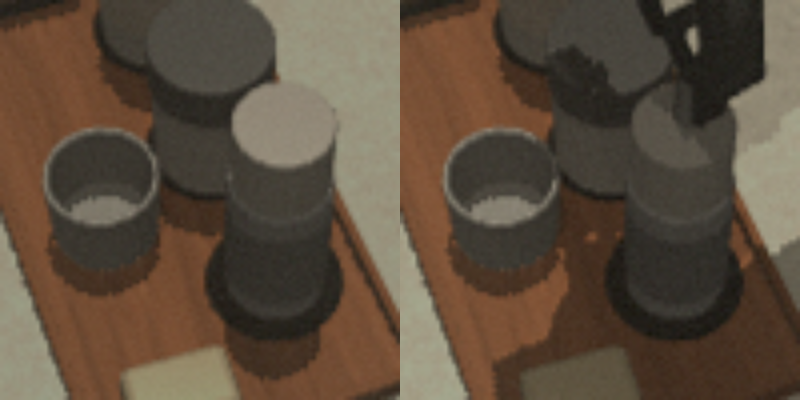

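The joint-6 limit (yaw = q1 + 180 − q6) stopped the arm short of the can, and the can has not moved. I'll raise the tool and use yaw 45°, which works at both the tray and the mat.

Emit:
step_arm(targets=[[1,[0,0,40],[0,0,0]],[1,[0,0,85],[0,0,0]],[1,[0,0,100],[-0.023,-0.0015,0.13]],[1,[0,0,100],[-0.023,-0.003,0.27]],[1,[0,0,100],[-0.023,-0.0047,0.41]],[1,[0,0,100],[-0.022,-0.006,0.55]],[1,[0,0,100],[-0.022,-0.008,0.69]],[1,[0,0,100],[-0.022,-0.0085,0.736]]])

```text
time: 3.4
ee_pos: [0.5653, 0.0344, 0.2071]
tcp_rot: [179.9, 0.0, 45.3]
wrist_force: [-0.3, -0.0, 0.5]
opening: 0.0855
grasp_force: 0.0
```

Emit:
step_arm(targets=[[1,[1,20,0],[0,0,0]],[1,[2,38,0],[0,0,0]],[1,[2,38,0],[0,0,0]],[1,[2,38,-30],[0,0,0]],[1,[2,38,-60],[0,0,0]],[1,[2,38,-85],[0,0,0]],[1,[2,38,-100],[0,0,0]],[1,[2,38,-100],[0,0,0]]])

```text
time: 4.2
ee_pos: [0.5661, 0.0719, 0.1043]
tcp_rot: [-179.9, 0.2, 44.9]
wrist_force: [-0.3, -1.4, 0.5]
opening: 0.0854
grasp_force: 0.0
```

Emit:
step_arm(targets=[[0,[0,0,0],[0,0,0]],[0,[0,0,0],[0,0,0]],[0,[0,0,0],[0,0,0]],[0,[0,0,0],[0,0,0]],[0,[0,0,0],[0,0,0]],[0,[0,0,0],[0,0,0]],[0,[0,0,0],[0,0,0]],[0,[0,0,0],[0,0,0]]])

```text
time: 5.0
ee_pos: [0.5714, 0.0732, 0.1146]
tcp_rot: [179.5, -0.6, 45.0]
wrist_force: [-2.6, 2.0, 41.1]
opening: 0.0069
grasp_force: 54.4
```

```bash
python3 look.py 2 scene
```

```text
5.05 [0.57138274 0.07321956 0.11454869] [179.46326016  -0.62669302  44.98638126] [-2.32376722  2.51725522 41.01096646]
```

View pics/scene2.png

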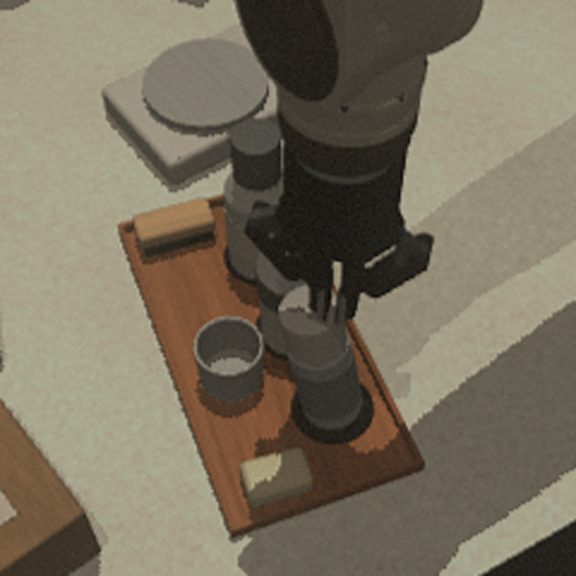

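Run:
```python
from h import *
o=bot.get_obs();print(o['q'],o['time'])
for n in('scene','top'):
    im,d,X=cloud(n);np.savez(f'{n}3.npz',im=im,X=X)
    z=X[...,2];m=(z>.1)&(z<.4)&(np.abs(X[...,1]-.05)<.12)&(X[...,0]>.4)&(X[...,0]<.7)
    for lo in np.arange(.1,.4,.02):
        p=X[m&(z>=lo)&(z<lo+.02)]
        if len(p)>10: print(n,round(lo,2),len(p),p.min(0).round(3)[:2],p.max(0).round(3)[:2],np.median(p,0).round(3)[:2])
im=np.load('top3.npz')['im'];save('pics/top3.png',cv2.resize(im[130:290,200:420],None,fx=3.5,fy=3.5,interpolation=2))
```

```text
[ 7.32566494e+00  6.74333342e+00  2.90687511e+00  8.53394929e+01
 -4.20246977e-02  1.42341917e+02] 5.05
scene 0.1 315 [ 0.528 -0.042] [0.605 0.089] [0.579 0.071]
scene 0.12 165 [0.562 0.052] [0.607 0.086] [0.59 0.08]
scene 0.14 400 [0.558 0.035] [0.609 0.088] [0.589 0.066]
scene 0.16 119 [0.555 0.061] [0.588 0.088] [0.575 0.077]
scene 0.18 169 [0.551 0.04 ] [0.604 0.105] [0.575 0.074]
scene 0.2 418 [0.536 0.04 ] [0.615 0.114] [0.574 0.083]
scene 0.22 468 [0.519 0.037] [0.622 0.123] [0.579 0.079]
scene 0.24 615 [0.519 0.019] [0.622 0.123] [0.574 0.093]
scene 0.26 100 [0.536 0.039] [0.605 0.108] [0.555 0.099]
scene 0.28 408 [0.542 0.06 ] [0.608 0.11 ] [0.591 0.102]
scene 0.3 455 [0.543 0.059] [0.607 0.111] [0.591 0.102]
scene 0.32 454 [0.538 0.052] [0.608 0.11 ] [0.589 0.098]
scene 0.34 575 [0.54 0.05] [0.61  0.113] [0.592 0.103]
scene 0.36 628 [0.538 0.051] [0.61  0.113] [0.591 0.103]
scene 0.38 683 [0.533 0.048] [0.617 0.114] [0.572 0.103]
top 0.1 405 [ 0.522 -0.046] [0.585 0.016] [ 0.551 -0.013]
```

View pics/top3.png

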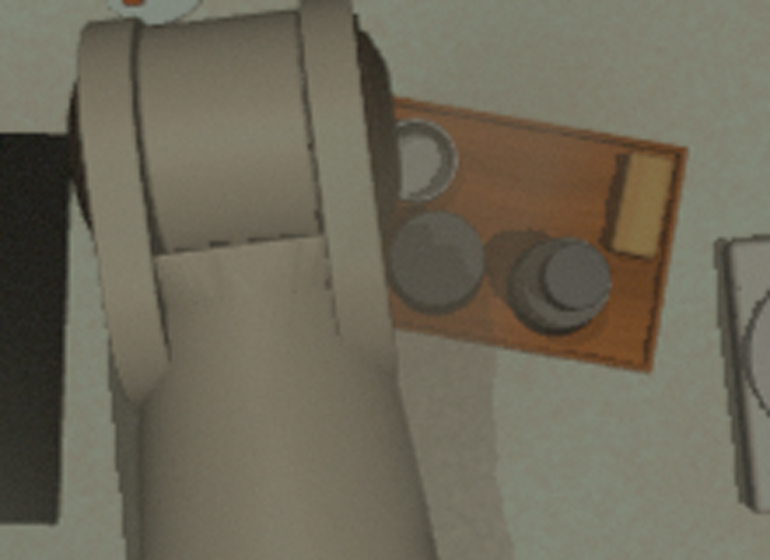

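Run:
```python
from h import *
T=np.load('scene3.npz');im=T['im'];X=T['X']
save('pics/z3.png',cv2.resize(im[140:260,290:410],None,fx=5,fy=5,interpolation=2))
for v in range(165,215,3): print(v,[(u,*(X[v,u]*1000).round(0).astype(int),int(im[v,u].mean())) for u in range(322,350,5) if np.isfinite(X[v,u,0])])
```

```text
165 [(322, np.int64(590), np.int64(46), np.int64(205), 32), (327, np.int64(595), np.int64(70), np.int64(234), 24), (332, np.int64(589), np.int64(76), np.int64(236), 29), (337, np.int64(580), np.int64(77), np.int64(232), 25), (342, np.int64(574), np.int64(82), np.int64(234), 29), (347, np.int64(574), np.int64(96), np.int64(248), 27)]
168 [(322, np.int64(594), np.int64(52), np.int64(205), 12), (327, np.int64(595), np.int64(70), np.int64(226), 29), (332, np.int64(589), np.int64(76), np.int64(229), 26), (337, np.int64(570), np.int64(62), np.int64(200), 28), (342, np.int64(574), np.int64(83), np.int64(226), 27), (347, np.int64(572), np.int64(94), np.int64(237), 26)]
171 [(322, np.int64(598), np.int64(59), np.int64(208), 25), (327, np.int64(595), np.int64(70), np.int64(218), 26), (332, np.int64(590), np.int64(77), np.int64(223), 21), (337, np.int64(570), np.int64(63), np.int64(194), 33), (342, np.int64(577), np.int64(88), np.int64(226), 74), (347, np.int64(572), np.int64(95), np.int64(231), 31)]
174 [(322, np.int64(599), np.int64(61), np.int64(203), 25), (327, np.int64(590), np.int64(63), 
[... 3885 characters left out ...]
3), np.int64(37), np.int64(7), 59)]
210 [(322, np.int64(602), np.int64(66), np.int64(98), 66), (327, np.int64(599), np.int64(78), np.int64(111), 64), (332, np.int64(591), np.int64(83), np.int64(111), 62), (337, np.int64(582), np.int64(86), np.int64(110), 65), (342, np.int64(571), np.int64(87), np.int64(101), 62), (347, np.int64(555), np.int64(81), np.int64(80), 48)]
213 [(322, np.int64(603), np.int64(67), np.int64(89), 54), (327, np.int64(598), np.int64(77), np.int64(100), 68), (332, np.int64(591), np.int64(84), np.int64(103), 70), (337, np.int64(583), np.int64(88), np.int64(101), 62), (342, np.int64(572), np.int64(88), np.int64(94), 58), (347, np.int64(557), np.int64(84), np.int64(76), 49)]
```

View pics/z3.png

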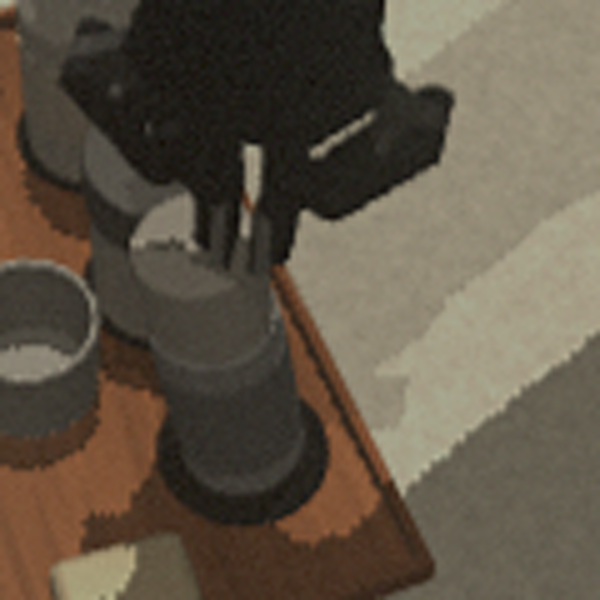

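The fingertips are standing on top of the can at z≈0.148, while the TCP reads 0.115. The tips are really about 33 mm higher than the reading suggests. I'll ease the pressure off gently.

Emit:
step_arm(targets=[[0,[0,0,2],[0,0,0]],[0,[0,0,5],[0,0,0]],[0,[0,0,8],[0,0,0]],[0,[0,0,12],[0,0,0]],[0,[0,0,18],[0,0,0]],[0,[0,0,30],[0,0,0]],[0,[0,0,50],[0,0,0]],[0,[0,0,90],[0,0,0]]])

```text
time: 5.95
ee_pos: [0.5657, 0.0722, 0.1945]
tcp_rot: [-179.8, 0.3, 45.0]
wrist_force: [0.7, 0.1, 0.6]
opening: -0.0002
grasp_force: 0.0
```

Run:
```python
from m import *
o=bot.get_obs();print(o['ee_pos'],o['tcp_rot'],o['opening'],o['grasp_force'],o['q'])
im,d,X=cloud('scene');np.savez('scene4.npz',im=im,X=X)
z=X[...,2]
print('can',circ(X,.138,.153,(.52,.66,.02,.14)))
for h in np.arange(.03,.14,.02):
    p=X[(abs(z-h)<.008)&(X[...,0]>.53)&(X[...,1]>.045)&(X[...,1]<.12)&(X[...,0]<.62)];print(h,p.min(0)[:2],p.max(0)[:2],len(p))
print('tub',circ(X,.095,.107,(.5,.6,-.06,.03)),'bot',circ(X,.158,.17,(.5,.6,-.2,-.03)))
# finger tip: lowest points near TCP
e=o['ee_pos'];m=(abs(X[...,0]-e[0])<.02)&(abs(X[...,1]-e[1])<.02)&(z>.16)
print('tip z',np.sort(z[m])[:15])
save('pics/s4.png',cv2.resize(im[100:260,260:420],None,fx=3.5,fy=3.5,interpolation=2))
```

```text
[0.56573787 0.07217426 0.19446935] [-179.8437713     0.29759933   44.95993637] -0.00021747782938573895 0.0 [ 7.30284640e+00  8.14946603e+00  1.33084160e+01  9.54899992e+01
 -5.81289740e-02  1.42343484e+02]
can (array([0.5692, 0.0739, 0.0244, 0.5707, 0.0759, 0.1459]), 515)
0.03 [0.55198632 0.06155193] [0.61994267 0.11329691] 96
0.05 [0.54771    0.06103843] [0.59573846 0.09876477] 103
0.07 [0.54846022 0.05715736] [0.59558052 0.09880782] 112
0.09000000000000001 [0.54940369 0.06602818] [0.59483045 0.09921967] 115
0.11000000000000001 [0.5482192  0.05679831] [0.5935648  0.09856958] 108
0.13 [0.55418624 0.06670611] [0.59382013 0.09801826] 118
tub (array([ 0.5541, -0.0131,  0.0339,  0.5558, -0.0121,  0.1008]), 706) bot (array([ 0.5431, -0.1043,  0.0219,  0.5494, -0.108 ,  0.1653]), 106)
tip z [0.23127837 0.23188038 0.23239947 0.23249425 0.23307669 0.23309791
 0.23311991 0.23325065 0.23379392 0.2343549  0.23538949 0.23539454
 0.23540972 0.23563866 0.23582394]
```

View pics/s4.png

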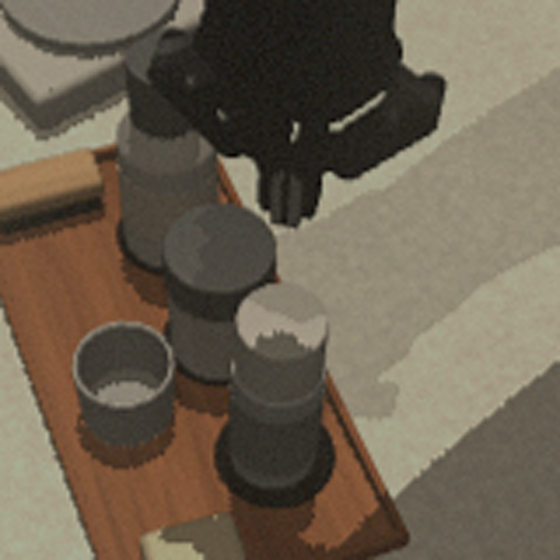

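The can is upright again, about 1 mm off. The shut fingertips sit about 37 mm above the reported TCP, so I will use that offset.

Emit:
step_arm(targets=[[1,[1,1,0],[0,0,0]],[1,[1,1,0],[0,0,0]],[1,[1,1,0],[0,0,0]],[1,[1,1,0],[0,0,0]],[1,[1,1,0],[0,0,0]],[1,[1,1,0],[0,0,0]],[1,[1,1,0],[0,0,0]],[1,[1,1,0],[0,0,0]]])

```text
time: 6.8
ee_pos: [0.5678, 0.0733, 0.1956]
tcp_rot: [-180.0, 0.1, 45.0]
wrist_force: [0.2, 0.2, 0.0]
opening: 0.0854
grasp_force: 0.0
```

Emit:
step_arm(targets=[[1,[0,0,-30],[0,0,0]],[1,[0,0,-50],[0,0,0]],[1,[0,0,-70],[0,0,0]],[1,[0,0,-90],[0,0,0]],[1,[0,0,-110],[0,0,0]],[1,[0,0,-125],[0,0,0]],[1,[0,0,-132],[0,0,0]],[1,[0,0,-132],[0,0,0]]])

```text
time: 7.6
ee_pos: [0.5674, 0.0733, 0.0629]
tcp_rot: [-180.0, 0.2, 45.0]
wrist_force: [0.5, 0.7, -0.4]
opening: 0.0857
grasp_force: 0.0
```

```bash
python3 look.py 5 scene
```

```text
7.65 [0.5679223  0.07337611 0.06386233] [1.79999459e+02 9.09433296e-02 4.49611888e+01] [-0.34308614 -0.1199757   0.50050387]
```

View pics/scene5.png

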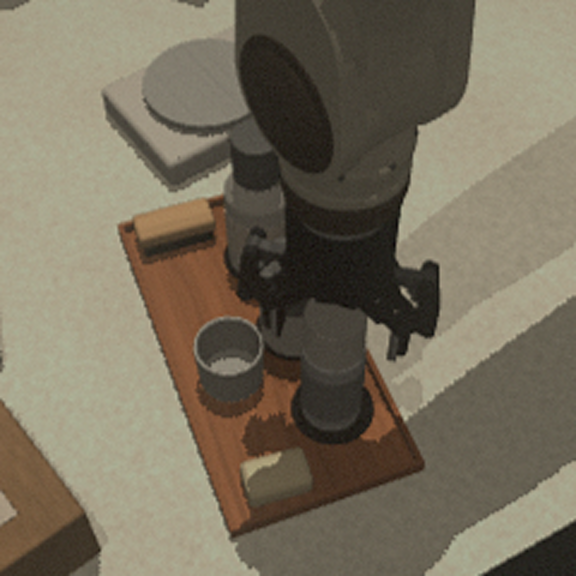

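The fingers now straddle the can's cap, which is centred between them. Closing.

Emit:
step_arm(targets=[[0,[0,0,0],[0,0,0]],[0,[0,0,0],[0,0,0]],[0,[0,0,0],[0,0,0]],[0,[0,0,0],[0,0,0]],[0,[0,0,0],[0,0,0]],[0,[0,0,0],[0,0,0]]], force=50)

```text
time: 8.25
ee_pos: [0.5684, 0.0734, 0.0646]
tcp_rot: [179.9, 0.0, 45.0]
wrist_force: [0.2, -0.3, 5.2]
opening: 0.0478
grasp_force: 51.5
```

Emit:
step_arm(targets=[[0,[0,0,8],[0,0,0]],[0,[0,0,25],[0,0,0]],[0,[0,0,50],[0,0,0]],[0,[0,10,70],[0,0,0]],[0,[5,35,75],[0,0,0]],[0,[10,65,75],[0,0,0]],[0,[15,98,75],[0,0,0]],[0,[20,131,75],[0,0,0]]])

```text
time: 9.05
ee_pos: [0.5878, 0.2054, 0.1387]
tcp_rot: [-180.0, 0.1, 44.9]
wrist_force: [0.0, -0.3, -1.7]
opening: 0.0478
grasp_force: 51.8
```

Emit:
step_arm(targets=[[0,[5,33,0],[0,0,0]],[0,[10,66,0],[0,0,0]],[0,[14,90,0],[0,0,0]],[0,[17,108,-5],[0,0,0]],[0,[17,114,-25],[0,0,0]],[0,[17,114,-45],[0,0,0]],[0,[17,114,-60],[0,0,0]],[0,[17,114,-68],[0,0,0]]])

```text
time: 9.85
ee_pos: [0.6042, 0.3177, 0.0687]
tcp_rot: [-180.0, 0.2, 44.9]
wrist_force: [-0.4, -0.1, -1.7]
opening: 0.0482
grasp_force: 51.9
```

Run:
```python
from h import *
o=bot.get_obs();print(o['time'],o['ee_pos'],o['tcp_rot'],o['wrist_force'],o['opening'])
im,d,X=cloud('scene');z=X[...,2]
e=o['ee_pos'];D=np.hypot(X[...,0]-e[0],X[...,1]-e[1]);p=X[(D<.035)]
print('low pts',np.sort(p[:,2])[:8], 'can bottom candidates',[ (h,((abs(p[:,2]-h)<.004).sum())) for h in np.arange(0,.06,.008)])
```

```text
9.85 [0.60423322 0.31766873 0.06866328] [-179.96221151    0.23208104   44.94159941] [-0.43246774 -0.14276385 -1.71178746] 0.04823250909099429
low pts [0.00053682 0.00062159 0.00095441 0.00102381 0.00108506 0.0011255
 0.0012571  0.00126965] can bottom candidates [(np.float64(0.0), np.int64(204)), (np.float64(0.008), np.int64(241)), (np.float64(0.016), np.int64(31)), (np.float64(0.024), np.int64(26)), (np.float64(0.032), np.int64(41)), (np.float64(0.04), np.int64(40)), (np.float64(0.048), np.int64(46)), (np.float64(0.056), np.int64(46))]
```

Emit:
step_arm(targets=[[0,[0,0,-4],[0,0,0]],[0,[0,0,-7],[0,0,0]],[0,[0,0,-9],[0,0,0]],[0,[0,0,-9],[0,0,0]]])

```text
time: 10.3
ee_pos: [0.6054, 0.3185, 0.0626]
tcp_rot: [180.0, 0.0, 45.0]
wrist_force: [1.0, 0.0, 1.5]
opening: 0.0481
grasp_force: 52.0
```

Emit:
step_arm(targets=[[0.75,[0,0,0],[0,0,0]],[1,[0,0,0],[0,0,0]],[1,[0,0,0],[0,0,0]],[1,[0,0,10],[0,0,0]],[1,[0,0,40],[0,0,0]],[1,[0,0,80],[0,0,0]],[1,[0,0,120],[0,0,0]],[1,[-5,-25,140],[0,0,0]]])

```text
time: 11.1
ee_pos: [0.6004, 0.2953, 0.2056]
tcp_rot: [179.9, -0.2, 45.1]
wrist_force: [0.4, 0.6, 0.3]
opening: 0.0854
grasp_force: 0.0
```

Emit:
step_arm(targets=[[1,[-5,-30,0],[0,0,0]],[1,[-13,-78,0],[0,0,0]],[1,[-20,-126,0],[0,0,0]],[1,[-28,-174,0],[0,0,0]],[1,[-36,-222,0],[0,0,0]],[1,[-44,-270,0],[0,0,0]],[1,[-52,-318,0],[0,0,0]],[1,[-60,-362,0],[0,0,0]]])

```text
time: 11.9
ee_pos: [0.5392, -0.0707, 0.2027]
tcp_rot: [179.9, 0.1, 45.0]
wrist_force: [0.2, 0.1, 0.5]
opening: 0.0853
grasp_force: 0.0
```

Run:
```python
from m import *
X=cloud('scene')[2]
print('can',circ(X,.135,.153,(.52,.68,.25,.4)));print('bottle',circ(X,.158,.175,(.45,.7,-.16,-.05)))
o=bot.get_obs();print(o['ee_pos'],o['tcp_rot'])
```

```text
can (array([0.6056, 0.3163, 0.0246, 0.6069, 0.3173, 0.1438]), 848)
bottle (array([ 0.5396, -0.1028,  0.0225,  0.5403, -0.1004,  0.1654]), 309)
[ 0.53818137 -0.07578974  0.20285098] [1.79866278e+02 1.68454351e-01 4.47596434e+01]
```

Emit:
step_arm(targets=[[1,[-1,-20,0],[0,0,0]],[1,[-1,-27,0],[0,0,0]],[1,[-1,-27,0],[0,0,0]],[1,[-1,-27,0],[0,0,0]]])

```text
time: 12.35
ee_pos: [0.539, -0.095, 0.2018]
tcp_rot: [-180.0, 0.1, 45.0]
wrist_force: [0.0, -0.5, 0.2]
opening: 0.0853
grasp_force: 0.0
```

Emit:
step_arm(targets=[[1,[-1,-7,-5],[0,0,0]],[1,[-1,-7,-30],[0,0,0]],[1,[-1,-7,-60],[0,0,0]],[1,[-1,-7,-85],[0,0,0]],[1,[-1,-7,-105],[0,0,0]],[1,[-1,-7,-115],[0,0,0]],[1,[-1,-7,-119],[0,0,0]],[1,[-1,-7,-119],[0,0,0]]])

```text
time: 13.15
ee_pos: [0.5379, -0.1025, 0.0827]
tcp_rot: [-180.0, 0.1, 45.0]
wrist_force: [0.2, -0.3, 0.5]
opening: 0.0855
grasp_force: 0.0
```

Emit:
step_arm(targets=[[0,[0,0,0],[0,0,0]],[0,[0,0,0],[0,0,0]],[0,[0,0,0],[0,0,0]],[0,[0,0,0],[0,0,0]],[0,[0,0,0],[0,0,0]],[0,[0,0,0],[0,0,0]]])

```text
time: 13.75
ee_pos: [0.5382, -0.1026, 0.0835]
tcp_rot: [179.9, 0.0, 45.0]
wrist_force: [-0.2, 0.5, 5.6]
opening: 0.042
grasp_force: 50.3
```

Emit:
step_arm(targets=[[0,[0,0,8],[0,0,0]],[0,[0,0,25],[0,0,0]],[0,[0,0,55],[0,0,0]],[0,[0,0,90],[0,0,0]],[0,[0,0,120],[0,0,0]],[0,[-1,15,130],[0,0,0]],[0,[-3,45,130],[0,0,0]],[0,[-5,83,130],[0,0,0]]])

```text
time: 14.55
ee_pos: [0.5326, -0.019, 0.212]
tcp_rot: [-180.0, 0.1, 44.8]
wrist_force: [1.0, -0.2, -3.9]
opening: 0.0422
grasp_force: 52.0
```

Emit:
step_arm(targets=[[0,[-3,40,0],[0,0,0]],[0,[-5,80,0],[0,0,0]],[0,[-8,120,0],[0,0,0]],[0,[-11,160,0],[0,0,0]],[0,[-14,200,0],[0,0,0]],[0,[-17,240,0],[0,0,0]],[0,[-19,280,0],[0,0,0]],[0,[-21,310,-10],[0,0,0]]])

```text
time: 15.35
ee_pos: [0.511, 0.2933, 0.2025]
tcp_rot: [-180.0, 0.1, 45.0]
wrist_force: [1.3, -0.1, -3.4]
opening: 0.0421
grasp_force: 52.0
```

Emit:
step_arm(targets=[[0,[-2,20,-30],[0,0,0]],[0,[-2,30,-60],[0,0,0]],[0,[-2,30,-90],[0,0,0]],[0,[-2,30,-105],[0,0,0]],[0,[-2,30,-112],[0,0,0]],[0,[-2,30,-112],[0,0,0]]])

```text
time: 15.95
ee_pos: [0.5095, 0.3201, 0.0902]
tcp_rot: [-180.0, 0.2, 44.9]
wrist_force: [-0.4, -0.3, -3.1]
opening: 0.0419
grasp_force: 51.9
```

Emit:
step_arm(targets=[[0,[0,0,-4],[0,0,0]],[0,[0,0,-7],[0,0,0]],[0,[0,0,-9],[0,0,0]],[0,[0,0,-10],[0,0,0]],[0,[0,0,-10],[0,0,0]]])

```text
time: 16.45
ee_pos: [0.5102, 0.3205, 0.0815]
tcp_rot: [180.0, 0.0, 45.0]
wrist_force: [-0.9, -0.1, 2.2]
opening: 0.0421
grasp_force: 52.7
```

Emit:
step_arm(targets=[[0.7,[0,0,0],[0,0,0]],[1,[0,0,0],[0,0,0]],[1,[0,0,0],[0,0,0]],[1,[0,0,10],[0,0,0]],[1,[0,0,40],[0,0,0]],[1,[0,0,80],[0,0,0]],[1,[1,-10,110],[0,0,0]],[1,[5,-40,120],[0,0,0]]])

```text
time: 17.25
ee_pos: [0.5155, 0.282, 0.2048]
tcp_rot: [179.9, -0.2, 45.1]
wrist_force: [1.4, -0.5, 0.7]
opening: 0.0854
grasp_force: 0.0
```

Emit:
step_arm(targets=[[1,[5,-40,0],[0,0,0]],[1,[10,-80,0],[0,0,0]],[1,[15,-120,0],[0,0,0]],[1,[20,-160,0],[0,0,0]],[1,[25,-200,0],[0,0,0]],[1,[30,-240,0],[0,0,0]],[1,[35,-275,0],[0,0,0]],[1,[38,-294,0],[0,0,0]]])

```text
time: 18.05
ee_pos: [0.553, -0.0162, 0.2015]
tcp_rot: [180.0, 0.1, 44.8]
wrist_force: [0.3, 1.1, -0.1]
opening: 0.0858
grasp_force: 0.0
```

Run:
```python
from m import *
X=cloud('scene')[2]
print('can',circ(X,.135,.153,(.57,.68,.25,.4)));print('bottle',circ(X,.158,.175,(.45,.58,.25,.4)));print('tub',circ(X,.096,.107,(.5,.6,-.06,.03)))
o=bot.get_obs();print(o['ee_pos'],o['tcp_rot'])
```

```text
can (array([0.6056, 0.3163, 0.0245, 0.607 , 0.3174, 0.1438]), 850)
bottle (array([0.5102, 0.3197, 0.0216, 0.5118, 0.3205, 0.1639]), 619)
tub (array([ 0.555 , -0.0148,  0.0341,  0.5555, -0.0125,  0.1008]), 697)
[ 0.55324401 -0.01765416  0.20134347] [1.79921142e+02 1.06392767e-01 4.47990572e+01]
```

Emit:
step_arm(targets=[[1,[0,0,-10],[0,0,0]],[1,[0,0,-50],[0,0,0]],[1,[0,0,-90],[0,0,0]],[1,[0,0,-120],[0,0,0]],[1,[0,0,-145],[0,0,0]],[1,[0,0,-165],[0,0,0]],[1,[0,0,-177],[0,0,0]],[1,[0,0,-177],[0,0,0]]])

```text
time: 18.9
ee_pos: [0.5517, -0.0128, 0.0219]
tcp_rot: [-179.9, 0.2, 45.0]
wrist_force: [-0.6, -0.3, 1.0]
opening: 0.0854
grasp_force: 0.0
```

Emit:
step_arm(targets=[[0,[0,0,0],[0,0,0]],[0,[0,0,0],[0,0,0]],[0,[0,0,0],[0,0,0]],[0,[0,0,0],[0,0,0]],[0,[0,0,0],[0,0,0]],[0,[0,0,0],[0,0,0]]])

```text
time: 19.5
ee_pos: [0.5538, -0.0134, 0.0251]
tcp_rot: [179.9, -0.0, 45.0]
wrist_force: [-0.4, 1.8, 6.1]
opening: 0.0652
grasp_force: 55.7
```

Emit:
step_arm(targets=[[0,[0,0,8],[0,0,0]],[0,[0,0,25],[0,0,0]],[0,[0,0,50],[0,0,0]],[0,[-10,15,65],[0,0,0]],[0,[-30,40,65],[0,0,0]],[0,[-52,70,65],[0,0,0]],[0,[-74,102,65],[0,0,0]],[0,[-94,136,65],[0,0,0]]])

```text
time: 20.3
ee_pos: [0.4572, 0.1235, 0.0889]
tcp_rot: [-180.0, 0.1, 44.9]
wrist_force: [0.8, 0.1, -1.6]
opening: 0.065
grasp_force: 56.1
```

Emit:
step_arm(targets=[[0,[-18,36,0],[0,0,0]],[0,[-32,74,0],[0,0,0]],[0,[-42,112,0],[0,0,0]],[0,[-45,150,0],[0,0,0]],[0,[-45,182,0],[0,0,0]],[0,[-45,200,-20],[0,0,0]],[0,[-45,200,-45],[0,0,0]],[0,[-45,200,-57],[0,0,0]]])

```text
time: 21.1
ee_pos: [0.4121, 0.3224, 0.0296]
tcp_rot: [-180.0, 0.3, 45.0]
wrist_force: [-0.2, 0.1, -1.7]
opening: 0.0648
grasp_force: 56.0
```

Emit:
step_arm(targets=[[0,[0,0,-4],[0,0,0]],[0,[0,0,-7],[0,0,0]],[0,[0,0,-9],[0,0,0]],[0,[0,0,-10],[0,0,0]],[0,[0,0,-10],[0,0,0]]])

```text
time: 21.6
ee_pos: [0.4144, 0.3225, 0.0231]
tcp_rot: [180.0, -0.0, 44.9]
wrist_force: [-2.2, -1.8, 6.6]
opening: 0.0652
grasp_force: 56.5
```

Emit:
step_arm(targets=[[0.85,[0,0,0],[0,0,0]],[1,[0,0,0],[0,0,0]],[1,[0,0,0],[0,0,0]],[1,[0,0,10],[0,0,0]],[1,[0,0,40],[0,0,0]],[1,[0,0,80],[0,0,0]],[1,[0,-10,115],[0,0,0]],[1,[10,-40,130],[0,0,0]]])

```text
time: 22.4
ee_pos: [0.4243, 0.2839, 0.1558]
tcp_rot: [180.0, -0.2, 45.1]
wrist_force: [0.4, 0.3, -0.2]
opening: 0.0855
grasp_force: 0.0
```

Emit:
step_arm(targets=[[1,[30,-40,0],[0,0,-0.05]],[1,[60,-80,0],[0,0,-0.15]],[1,[90,-120,0],[0,0,-0.25]],[1,[115,-160,0],[0,0,-0.35]],[1,[140,-200,0],[0,0,-0.45]],[1,[165,-240,0],[0,0,-0.55]],[1,[190,-270,0],[0,0,-0.61]],[1,[203,-282,0],[0,0,-0.61]]])

```text
time: 23.2
ee_pos: [0.6282, -0.0028, 0.1518]
tcp_rot: [180.0, 0.1, 9.7]
wrist_force: [-1.2, 0.6, 0.3]
opening: 0.0855
grasp_force: 0.0
```

Run:
```python
from m import *
im,d,X=cloud('scene')
print('can',circ(X,.135,.153,(.57,.68,.25,.4)));print('bottle',circ(X,.158,.175,(.45,.58,.25,.4)));print('tub',circ(X,.09,.107,(.37,.46,.25,.4)))
print('cup',circ(X,.051,.06,(.58,.67,-.04,.04)),circ(X,.02,.03,(.58,.67,-.04,.04)))
o=bot.get_obs();print(o['ee_pos'],o['tcp_rot'])
```

```text
can (array([0.6057, 0.3164, 0.0245, 0.607 , 0.3174, 0.1437]), 854)
bottle (array([0.5109, 0.3196, 0.0219, 0.5118, 0.3204, 0.1639]), 618)
tub (array([0.4156, 0.3209, 0.0336, 0.4179, 0.3223, 0.0989]), 1164)
cup (array([6.278e-01, 5.000e-04, 3.060e-02, 6.281e-01, 1.000e-03, 5.540e-02]), 161) (array([6.285e-01, 1.200e-03, 2.850e-02, 6.271e-01, 2.000e-04, 2.510e-02]), 128)
[ 0.62907876 -0.00326098  0.15124515] [1.79959454e+02 8.41621944e-02 9.80281569e+00]
```

Emit:
step_arm(targets=[[1,[0,0,-10],[0,0,0]],[1,[0,0,-50],[0,0,0]],[1,[0,0,-90],[0,0,0]],[1,[0,0,-120],[0,0,0]],[1,[0,0,-145],[0,0,0]],[1,[0,0,-165],[0,0,0]],[1,[0,0,-176],[0,0,0]],[1,[0,0,-176],[0,0,0]]])

```text
time: 24.05
ee_pos: [0.6253, 0.0012, -0.0259]
tcp_rot: [-180.0, 0.2, 10.1]
wrist_force: [0.3, 0.4, 1.2]
opening: 0.0855
grasp_force: 0.0
```

Emit:
step_arm(targets=[[0,[0,0,0],[0,0,0]],[0,[0,0,0],[0,0,0]],[0,[0,0,0],[0,0,0]],[0,[0,0,0],[0,0,0]],[0,[0,0,0],[0,0,0]],[0,[0,0,0],[0,0,0]]], force=40)

```text
time: 24.65
ee_pos: [0.6279, 0.0006, -0.0224]
tcp_rot: [180.0, -0.1, 10.0]
wrist_force: [-1.8, 0.9, 7.1]
opening: 0.059
grasp_force: 43.0
```

Emit:
step_arm(targets=[[0,[0,0,5],[0,0,0]],[0,[0,0,15],[0,0,0]],[0,[0,0,35],[0,0,0]],[0,[0,0,60],[0,0,0]],[0,[0,0,80],[0,0,0]],[0,[0,0,90],[0,0,0]],[0,[0,0,90],[0,0,0]]])

```text
time: 25.35
ee_pos: [0.6278, 0.0003, 0.0676]
tcp_rot: [180.0, -0.1, 10.0]
wrist_force: [-0.0, 0.3, -0.9]
opening: 0.0593
grasp_force: 43.2
```

```bash
python3 look.py 6 scene
```

```text
25.4 [6.27171033e-01 3.49387209e-04 6.59776461e-02] [1.79990248e+02 4.29201588e-02 1.00118715e+01] [-0.37446147  0.2031212  -1.27809828]
```

View pics/scene6.png

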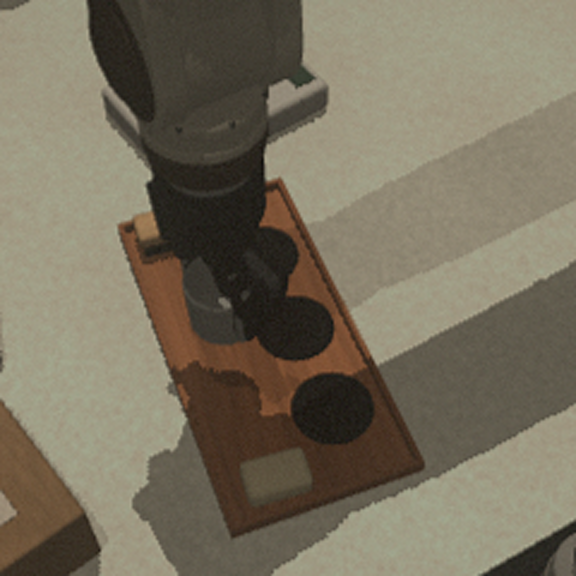

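Emit:
step_arm(targets=[[0,[-10,-22,0],[0,0,0]],[0,[-28,-60,0],[0,0,0]],[0,[-46,-100,0],[0,0,0]],[0,[-64,-140,0],[0,0,0]],[0,[-82,-180,0],[0,0,0]],[0,[-100,-220,0],[0,0,0]],[0,[-118,-258,0],[0,0,0]],[0,[-134,-292,0],[0,0,0]]])

```text
time: 26.2
ee_pos: [0.4911, -0.293, 0.0641]
tcp_rot: [-179.9, 0.2, 10.0]
wrist_force: [0.4, -0.4, -1.2]
opening: 0.0589
grasp_force: 43.2
```

Emit:
step_arm(targets=[[0,[-6,-14,0],[0,0,0]],[0,[-6,-14,-10],[0,0,0]],[0,[-6,-14,-25],[0,0,0]],[0,[-6,-14,-36],[0,0,0]],[0,[-6,-14,-42],[0,0,0]],[0,[-6,-14,-42],[0,0,0]]])

```text
time: 26.8
ee_pos: [0.4866, -0.3043, 0.022]
tcp_rot: [-179.9, 0.2, 10.1]
wrist_force: [-0.3, -0.9, -0.9]
opening: 0.0591
grasp_force: 43.3
```

Run:
```python
from m import *
o=bot.get_obs();print(o['ee_pos'],o['tcp_rot'],o['wrist_force'])
im,d,X=cloud('top');g=im.astype(int);U=np.indices(d.shape)[1];V=np.indices(d.shape)[0]
# pads: dark on tray floor
m=((g.sum(2)<110)&(X[...,2]<.02)&(U>245)&(U<402)&(V>140)&(V<240)).astype(np.uint8)
k,l,st,c=cv2.connectedComponentsWithStats(m)
for i in range(1,k):
    if st[i,4]>150:
        p=X[l==i][:,:2].astype(np.float32);print(st[i,4],cv2.minEnclosingCircle(p),p.mean(0))
im,d,X=cloud('scene');np.savez('scene7.npz',im=im,X=X)
e=o['ee_pos'];z=X[...,2]
print('pan',circ(X,.043,.05,(.41,.56,-.38,-.23)))
```

```text
[ 0.48658129 -0.30430311  0.02199034] [-179.90473754    0.19095622   10.0924856 ] [-0.2905852  -0.91459639 -0.86931832]
pan (array([ 0.4897, -0.3048,  0.0666,  0.499 , -0.29  ,  0.0458]), 988)
```

Emit:
step_arm(targets=[[0,[0,0,-3],[0,0,0]],[0,[0,0,-5],[0,0,0]],[0,[0,0,-7],[0,0,0]],[0,[0,0,-8],[0,0,0]],[0,[0,0,-8],[0,0,0]]])

```text
time: 27.4
ee_pos: [0.4871, -0.3058, 0.0175]
tcp_rot: [179.9, 0.0, 10.0]
wrist_force: [-5.5, 3.9, 13.0]
opening: 0.0588
grasp_force: 43.6
```

Emit:
step_arm(targets=[[0,[0,0,1],[0,0,0]],[0.75,[0,0,1],[0,0,0]],[1,[0,0,1],[0,0,0]],[1,[0,0,1],[0,0,0]],[1,[0,0,10],[0,0,0]],[1,[0,0,40],[0,0,0]],[1,[0,0,80],[0,0,0]],[1,[0,0,120],[0,0,0]]])

```text
time: 28.2
ee_pos: [0.4865, -0.3054, 0.1373]
tcp_rot: [-180.0, 0.1, 10.0]
wrist_force: [0.2, -0.7, 0.1]
opening: 0.0853
grasp_force: 0.0
```

Emit:
step_arm(targets=[[1,[0,30,10],[0,0,0]],[1,[0,75,20],[0,0,0]],[1,[0,120,20],[0,0,0.1]],[1,[0,165,20],[0,0,0.2]],[1,[0,210,20],[0,0,0.3]],[1,[-10,255,20],[0,0,0.4]],[1,[-20,300,20],[0,0,0.5]],[1,[-35,345,20],[0,0,0.61]]])

```text
time: 29.0
ee_pos: [0.4515, 0.041, 0.1562]
tcp_rot: [180.0, 0.1, 45.2]
wrist_force: [-0.0, 0.7, -0.0]
opening: 0.0856
grasp_force: 0.0
```

Run:
```python
from m import *
o=bot.get_obs();print(o['ee_pos'],o['tcp_rot'])
for n in('top','scene'):
    im,d,X=cloud(n);z=X[...,2];np.savez(n+'8.npz',im=im,X=X)
    print(n,'cup',circ(X,.09,.105,(.4,.58,-.4,-.2)),'pan',circ(X,.04,.05,(.41,.56,-.38,-.23)))
    g=im.astype(int)
    R=(X[...,0]>.49)&(X[...,0]<.63)&(X[...,1]>-.16)&(X[...,1]<.13)&(z<.02)
    print('floor grey pct',np.percentile(g.sum(2)[R],[2,10,30,60]))
    for th in(70,100,130):
        m=(R&(g[...,0]-g[...,2]<20)&(g.sum(2)<th+60)).astype(np.uint8)
        k,l,st,c=cv2.connectedComponentsWithStats(m)
        for i in range(1,k):
            if st[i,4]>250:
                p=X[l==i][:,:2].astype(np.float32);c,r=cv2.minEnclosingCircle(p);print(th,st[i,4],np.round(c,4),round(r,4),p.mean(0).round(4))
im=np.load('scene8.npz')['im'];save('pics/s8.png',im)
```

```text
[0.45147916 0.04102893 0.15620797] [1.79967719e+02 5.01085196e-02 4.51916236e+01]
top cup (array([ 0.486 , -0.3071,  0.0302,  0.4859, -0.3078,  0.0953]), 114) pan (array([ 0.4836, -0.3035,  0.0691,  0.4863, -0.3017,  0.046 ]), 1642)
floor grey pct [109.  131.1 169.  228. ]
100 418 [0.5679 0.076 ] 0.0345 [0.571  0.0814]
100 452 [ 0.5373 -0.103 ] 0.0342 [ 0.5354 -0.1073]
130 477 [0.5672 0.0755] 0.0353 [0.5688 0.0788]
130 488 [ 0.5373 -0.103 ] 0.0343 [ 0.536  -0.1054]
scene cup (array([ 0.4895, -0.3071,  0.0316,  0.4883, -0.3067,  0.0943]), 143) pan (array([ 0.4897, -0.3055,  0.0669,  0.4961, -0.2906,  0.0457]), 1075)
floor grey pct [ 88. 100. 122. 239.]
70 556 [ 0.5387 -0.103 ] 0.0354 [ 0.5389 -0.1021]
70 652 [ 0.5528 -0.0136] 0.0354 [ 0.5539 -0.0134]
70 771 [0.5681 0.0746] 0.0357 [0.569  0.0751]
100 558 [ 0.5387 -0.103 ] 0.0354 [ 0.5389 -0.1022]
100 652 [ 0.5528 -0.0136] 0.0354 [ 0.5539 -0.0134]
100 771 [0.5681 0.0746] 0.0357 [0.569  0.0751]
130 558 [ 0.5387 -0.103 ] 0.0354 [ 0.5389 -0.1022]
130 652 [ 0.5528 -0.0136] 0.0354 [ 0.5539 -0.0134]
130 771 [0.5681 0.0746] 0.0357 [0.569  0.0751]
```

View pics/s8.png

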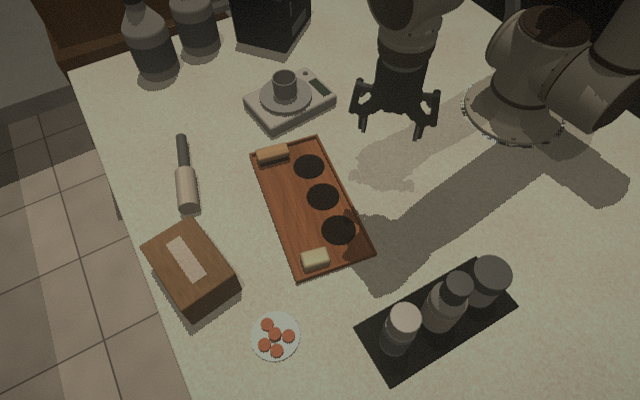

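The cup stands upright, centred on the pan to about 2 mm. The pads are visible in the tray, and the tub, bottle and can stand on the mat from near to far. The tub goes back first.

Emit:
step_arm(targets=[[1,[-5,35,0],[0,0,0]],[1,[-10,75,0],[0,0,0]],[1,[-16,118,0],[0,0,0]],[1,[-22,160,0],[0,0,0]],[1,[-28,202,0],[0,0,0]],[1,[-34,245,0],[0,0,0]],[1,[-37,282,0],[0,0,0]],[1,[-37,282,0],[0,0,0]]])

```text
time: 29.9
ee_pos: [0.4145, 0.3245, 0.1554]
tcp_rot: [-180.0, 0.1, 45.1]
wrist_force: [-0.0, -0.6, -0.7]
opening: 0.085
grasp_force: 0.0
```

Emit:
step_arm(targets=[[1,[0,0,-5],[0,0,0]],[1,[0,0,-5],[0,0,0]]])

```text
time: 30.1
ee_pos: [0.415, 0.3203, 0.1501]
tcp_rot: [180.0, 0.2, 44.9]
wrist_force: [0.5, -1.0, 0.3]
opening: 0.0854
grasp_force: 0.0
```

Emit:
step_arm(targets=[[1,[0,1,-30],[0,0,0]],[1,[0,1,-65],[0,0,0]],[1,[0,1,-95],[0,0,0]],[1,[0,1,-115],[0,0,0]],[1,[0,1,-125],[0,0,0]],[1,[0,1,-128],[0,0,0]],[1,[0,1,-128],[0,0,0]]])

```text
time: 30.8
ee_pos: [0.4153, 0.322, 0.0233]
tcp_rot: [180.0, 0.1, 44.9]
wrist_force: [0.1, -0.1, -0.6]
opening: 0.0856
grasp_force: 0.0
```

Emit:
step_arm(targets=[[0,[0,0,0],[0,0,0]],[0,[0,0,0],[0,0,0]],[0,[0,0,0],[0,0,0]],[0,[0,0,0],[0,0,0]],[0,[0,0,0],[0,0,0]],[0,[0,0,0],[0,0,0]]], force=50)

```text
time: 31.4
ee_pos: [0.4156, 0.3228, 0.0242]
tcp_rot: [180.0, -0.0, 45.0]
wrist_force: [0.0, -1.1, 5.9]
opening: 0.0648
grasp_force: 55.0
```

Emit:
step_arm(targets=[[0,[0,0,8],[0,0,0]],[0,[0,0,25],[0,0,0]],[0,[0,-5,50],[0,0,0]],[0,[0,-20,65],[0,0,0]],[0,[3,-50,65],[0,0,0]],[0,[13,-85,65],[0,0,0]],[0,[27,-122,65],[0,0,0]],[0,[45,-158,65],[0,0,0]]])

```text
time: 32.2
ee_pos: [0.4597, 0.1624, 0.0881]
tcp_rot: [180.0, 0.1, 45.0]
wrist_force: [1.3, 0.3, -1.9]
opening: 0.065
grasp_force: 55.9
```

Emit:
step_arm(targets=[[0,[20,-36,0],[0,0,0]],[0,[40,-72,0],[0,0,0]],[0,[58,-108,0],[0,0,0]],[0,[76,-140,0],[0,0,0]],[0,[88,-165,0],[0,0,0]],[0,[93,-178,0],[0,0,0]],[0,[93,-178,-20],[0,0,0]],[0,[93,-178,-40],[0,0,0]]])

```text
time: 33.0
ee_pos: [0.5529, -0.0143, 0.0477]
tcp_rot: [180.0, 0.1, 44.9]
wrist_force: [0.0, 0.3, -2.1]
opening: 0.0651
grasp_force: 56.1
```

Emit:
step_arm(targets=[[0,[0,0,-8],[0,0,0]],[0,[0,0,-14],[0,0,0]],[0,[0,0,-14],[0,0,0]],[0,[0,0,-14],[0,0,0]]])

```text
time: 33.4
ee_pos: [0.5532, -0.0135, 0.0345]
tcp_rot: [180.0, 0.1, 45.0]
wrist_force: [-0.9, 0.1, -1.4]
opening: 0.0652
grasp_force: 56.0
```

Emit:
step_arm(targets=[[0,[1,0,-4],[0,0,0]],[0,[1,0,-6],[0,0,0]],[0,[1,0,-8],[0,0,0]],[0,[1,0,-9],[0,0,0]],[0,[1,0,-9],[0,0,0]]])

```text
time: 33.9
ee_pos: [0.5542, -0.0135, 0.0262]
tcp_rot: [180.0, 0.0, 45.0]
wrist_force: [-4.8, 0.3, 10.2]
opening: 0.065
grasp_force: 57.1
```

Contact. I'll release the tub, rise, and head for the bottle at (.510, .3205).

Emit:
step_arm(targets=[[0,[0,0,1],[0,0,0]],[0.85,[0,0,1],[0,0,0]],[1,[0,0,1],[0,0,0]],[1,[0,0,1],[0,0,0]],[1,[0,0,10],[0,0,0]],[1,[0,0,50],[0,0,0]],[1,[0,0,95],[0,0,0]],[1,[0,0,140],[0,0,0]]])

```text
time: 34.7
ee_pos: [0.5534, -0.0136, 0.1667]
tcp_rot: [-180.0, 0.1, 45.0]
wrist_force: [1.6, 0.2, 0.9]
opening: 0.0852
grasp_force: 0.0
```

Emit:
step_arm(targets=[[1,[-4,30,20],[0,0,0]],[1,[-10,75,35],[0,0,0]],[1,[-15,120,35],[0,0,0]],[1,[-21,165,35],[0,0,0]],[1,[-27,210,35],[0,0,0]],[1,[-33,255,35],[0,0,0]],[1,[-39,300,35],[0,0,0]],[1,[-44,334,35],[0,0,0]]])

```text
time: 35.5
ee_pos: [0.5091, 0.3229, 0.2001]
tcp_rot: [-180.0, 0.1, 45.0]
wrist_force: [1.1, -0.4, 1.1]
opening: 0.0852
grasp_force: 0.0
```

Run:
```python
from m import *
o=bot.get_obs();print(o['time'],o['ee_pos'],o['tcp_rot'])
for n in('scene',):
    X=cloud(n)[2];print(n,'tub',circ(X,.094,.107,(.5,.6,-.07,.04)),'bottle',circ(X,.158,.175,(.45,.57,.25,.4)))
```

```text
35.5 [0.50911925 0.32285083 0.20014808] [-1.79993973e+02  5.79744955e-02  4.50281875e+01]
scene tub (array([ 0.5541, -0.0154,  0.0342,  0.5559, -0.0123,  0.1007]), 719) bottle (array([0.5106, 0.32  , 0.0218, 0.5116, 0.3203, 0.1637]), 612)
```

Emit:
step_arm(targets=[[1,[0,0,-5],[0,0,0]],[1,[0,0,-30],[0,0,0]],[1,[0,0,-60],[0,0,0]],[1,[0,0,-85],[0,0,0]],[1,[0,0,-105],[0,0,0]],[1,[0,0,-116],[0,0,0]],[1,[0,0,-120],[0,0,0]],[1,[0,0,-120],[0,0,0]]])

```text
time: 36.35
ee_pos: [0.5101, 0.3199, 0.0799]
tcp_rot: [180.0, 0.1, 44.9]
wrist_force: [0.5, -0.6, -0.7]
opening: 0.0854
grasp_force: 0.0
```

Emit:
step_arm(targets=[[0,[0,0,0],[0,0,0]],[0,[0,0,0],[0,0,0]],[0,[0,0,0],[0,0,0]],[0,[0,0,0],[0,0,0]],[0,[0,0,0],[0,0,0]],[0,[0,0,0],[0,0,0]]])

```text
time: 36.95
ee_pos: [0.5102, 0.3207, 0.0805]
tcp_rot: [180.0, 0.0, 45.0]
wrist_force: [-0.8, 0.1, 4.9]
opening: 0.0418
grasp_force: 50.4
```

Emit:
step_arm(targets=[[0,[0,0,8],[0,0,0]],[0,[0,0,25],[0,0,0]],[0,[0,0,55],[0,0,0]],[0,[0,0,90],[0,0,0]],[0,[0,-5,120],[0,0,0]],[0,[1,-20,132],[0,0,0]],[0,[4,-50,132],[0,0,0]],[0,[6,-88,132],[0,0,0]]])

```text
time: 37.75
ee_pos: [0.5157, 0.2315, 0.2106]
tcp_rot: [-180.0, 0.2, 45.1]
wrist_force: [0.4, -0.4, -3.2]
opening: 0.0421
grasp_force: 51.4
```

Emit:
step_arm(targets=[[0,[3,-40,0],[0,0,0]],[0,[5,-80,0],[0,0,0]],[0,[8,-120,0],[0,0,0]],[0,[11,-160,0],[0,0,0]],[0,[14,-200,0],[0,0,0]],[0,[17,-240,0],[0,0,0]],[0,[20,-280,0],[0,0,0]],[0,[21,-310,0],[0,0,0]]])

```text
time: 38.55
ee_pos: [0.5359, -0.0806, 0.2103]
tcp_rot: [-179.9, 0.2, 44.9]
wrist_force: [-0.3, 0.5, -3.4]
opening: 0.042
grasp_force: 51.4
```

Emit:
step_arm(targets=[[0,[1,-17,0],[0,0,0]],[0,[1,-25,-20],[0,0,0]],[0,[1,-25,-50],[0,0,0]],[0,[1,-25,-80],[0,0,0]],[0,[1,-25,-105],[0,0,0]],[0,[1,-25,-118],[0,0,0]],[0,[1,-25,-120],[0,0,0]],[0,[1,-25,-120],[0,0,0]]])

```text
time: 39.35
ee_pos: [0.5377, -0.1029, 0.0919]
tcp_rot: [-180.0, 0.1, 45.0]
wrist_force: [0.8, 0.9, -3.4]
opening: 0.0419
grasp_force: 51.7
```

Emit:
step_arm(targets=[[0,[0,0,-4],[0,0,0]],[0,[0,0,-6],[0,0,0]],[0,[0,0,-8],[0,0,0]],[0,[0,0,-9],[0,0,0]],[0,[0,0,-9],[0,0,0]]])

```text
time: 39.85
ee_pos: [0.5379, -0.1026, 0.0827]
tcp_rot: [180.0, 0.1, 45.0]
wrist_force: [0.9, 0.1, -4.5]
opening: 0.0419
grasp_force: 52.2
```

Emit:
step_arm(targets=[[0,[0,0,-1],[0,0,0]],[0,[0,0,-1],[0,0,0]],[0,[0,0,-1],[0,0,0]]])

```text
time: 40.15
ee_pos: [0.5381, -0.1026, 0.0826]
tcp_rot: [180.0, 0.0, 45.0]
wrist_force: [-2.8, 0.9, 5.9]
opening: 0.0422
grasp_force: 52.6
```

Contact. I'll release the bottle, rise, and head for the can at (.6054, .3185).

Emit:
step_arm(targets=[[0.7,[0,0,0],[0,0,0]],[1,[0,0,0],[0,0,0]],[1,[0,0,0],[0,0,0]],[1,[0,0,10],[0,0,0]],[1,[0,0,40],[0,0,0]],[1,[0,0,80],[0,0,0]],[1,[2,10,115],[0,0,0]],[1,[7,45,118],[0,0,0]]])

```text
time: 40.95
ee_pos: [0.5463, -0.0592, 0.2053]
tcp_rot: [179.7, -0.1, 44.8]
wrist_force: [0.7, 0.6, -0.4]
opening: 0.0854
grasp_force: 0.0
```

Emit:
step_arm(targets=[[1,[7,45,0],[0,0,0]],[1,[15,92,0],[0,0,0]],[1,[22,139,0],[0,0,0]],[1,[30,186,0],[0,0,0]],[1,[38,233,0],[0,0,0]],[1,[46,280,0],[0,0,0]],[1,[54,327,0],[0,0,0]],[1,[60,372,0],[0,0,0]]])

```text
time: 41.75
ee_pos: [0.6049, 0.3165, 0.2002]
tcp_rot: [180.0, 0.1, 45.0]
wrist_force: [-0.4, 0.1, 0.0]
opening: 0.0851
grasp_force: 0.0
```

Run:
```python
from m import *
X=cloud('scene')[2];print('tub',circ(X,.094,.107,(.5,.6,-.07,.04)),'bottle',circ(X,.158,.175,(.45,.6,-.2,0)),'can',circ(X,.135,.15,(.55,.7,.2,.4)))
o=bot.get_obs();print(o['time'],o['ee_pos'],o['tcp_rot'])
```

```text
tub (array([ 0.5541, -0.0143,  0.0337,  0.5559, -0.0124,  0.1008]), 717) bottle (array([ 0.5397, -0.1031,  0.0224,  0.5404, -0.1003,  0.1656]), 310) can (array([0.6059, 0.3164, 0.0246, 0.6071, 0.3174, 0.1438]), 847)
41.8 [0.60453011 0.32254868 0.19778603] [-1.79878575e+02  8.84645640e-02  4.51897020e+01]
```

Emit:
step_arm(targets=[[1,[0,4,0],[0,0,0]],[1,[0,4,-20],[0,0,0]],[1,[0,4,-55],[0,0,0]],[1,[0,4,-90],[0,0,0]],[1,[0,4,-118],[0,0,0]],[1,[0,4,-132],[0,0,0]],[1,[0,4,-137],[0,0,0]],[1,[0,4,-137],[0,0,0]]])

```text
time: 42.6
ee_pos: [0.6052, 0.318, 0.0635]
tcp_rot: [180.0, 0.1, 44.9]
wrist_force: [0.5, 0.7, 0.4]
opening: 0.0856
grasp_force: 0.0
```

Emit:
step_arm(targets=[[0,[0,0,0],[0,0,0]],[0,[0,0,0],[0,0,0]],[0,[0,0,0],[0,0,0]],[0,[0,0,0],[0,0,0]],[0,[0,0,0],[0,0,0]],[0,[0,0,0],[0,0,0]]])

```text
time: 43.2
ee_pos: [0.6056, 0.3187, 0.0641]
tcp_rot: [180.0, -0.0, 45.0]
wrist_force: [0.6, 0.0, 6.1]
opening: 0.048
grasp_force: 51.6
```

Emit:
step_arm(targets=[[0,[0,0,8],[0,0,0]],[0,[0,0,25],[0,0,0]],[0,[0,0,50],[0,0,0]],[0,[-2,-10,70],[0,0,0]],[0,[-5,-35,75],[0,0,0]],[0,[-10,-65,75],[0,0,0]],[0,[-15,-98,75],[0,0,0]],[0,[-20,-131,75],[0,0,0]]])

```text
time: 44.0
ee_pos: [0.5843, 0.1864, 0.1378]
tcp_rot: [-180.0, 0.1, 45.0]
wrist_force: [0.6, -0.3, -1.3]
opening: 0.0477
grasp_force: 51.8
```

Emit:
step_arm(targets=[[0,[-6,-33,0],[0,0,0]],[0,[-11,-66,0],[0,0,0]],[0,[-16,-95,0],[0,0,0]],[0,[-19,-115,0],[0,0,0]],[0,[-19,-115,-20],[0,0,0]],[0,[-19,-115,-45],[0,0,0]],[0,[-19,-115,-62],[0,0,0]],[0,[-19,-115,-62],[0,0,0]]])

```text
time: 44.8
ee_pos: [0.5643, 0.0721, 0.0733]
tcp_rot: [-179.8, 0.3, 45.0]
wrist_force: [0.3, -0.2, -1.1]
opening: 0.0477
grasp_force: 52.0
```

Emit:
step_arm(targets=[[0,[0,0,-4],[0,0,0]],[0,[0,0,-7],[0,0,0]],[0,[0,0,-10],[0,0,0]],[0,[0,0,-11],[0,0,0]],[0,[0,0,-11],[0,0,0]]])

```text
time: 45.3
ee_pos: [0.5665, 0.0725, 0.0661]
tcp_rot: [179.9, -0.0, 45.0]
wrist_force: [-1.2, -0.3, 5.3]
opening: 0.048
grasp_force: 52.5
```

Contact. I'll release the can and withdraw.

Emit:
step_arm(targets=[[0.75,[0,0,0],[0,0,0]],[1,[0,0,0],[0,0,0]],[1,[0,0,0],[0,0,0]],[1,[0,0,10],[0,0,0]],[1,[0,0,40],[0,0,0]],[1,[0,0,80],[0,0,0]],[1,[0,0,125],[0,0,0]],[1,[-20,20,150],[0,0,0]]])

```text
time: 46.1
ee_pos: [0.5473, 0.0913, 0.2184]
tcp_rot: [179.9, -0.1, 44.8]
wrist_force: [-1.2, 0.5, -0.0]
opening: 0.0852
grasp_force: 0.0
```

Emit:
step_arm(targets=[[1,[-25,35,0],[0,0,0]],[1,[-50,70,0],[0,0,0]],[1,[-75,105,0],[0,0,0]],[1,[-100,140,0],[0,0,0]],[1,[-125,170,0],[0,0,0]],[1,[-150,200,0],[0,0,0]],[1,[-150,230,0],[0,0,0]],[1,[-150,230,0],[0,0,0]]])

```text
time: 46.9
ee_pos: [0.395, 0.3251, 0.215]
tcp_rot: [-180.0, 0.0, 45.2]
wrist_force: [-0.3, -0.4, 0.2]
opening: 0.0856
grasp_force: 0.0
```

Run:
```python
from m import *
for n in('scene','top'):
    im,d,X=cloud(n);X0=np.load(n+'0.npz')['X']
    for nm,a in dict(tub=(.095,.107,(.515,.59,-.05,.022)),bottle=(.158,.175,(.45,.6,-.2,0)),can=(.138,.15,(.5,.65,.03,.2)),cup=(.09,.105,(.4,.58,-.4,-.2)),soap=(.025,.036,(.6,.7,.085,.16)),brush=(.03,.042,(.55,.68,-.22,-.14))).items(): print(n,nm,circ(X0,*a),circ(X,*a))
    save(f'pics/fin_{n}.png',im)
```

```text
scene tub (array([ 0.5541, -0.0133,  0.0336,  0.5559, -0.0121,  0.1008]), 709) (array([ 0.5542, -0.0142,  0.0334,  0.5558, -0.0128,  0.1008]), 706)
scene bottle (array([ 0.5385, -0.1019,  0.0228,  0.5403, -0.1003,  0.1656]), 309) (array([ 0.5396, -0.1037,  0.0224,  0.5405, -0.1006,  0.1655]), 306)
scene can (array([0.5679, 0.0722, 0.0251, 0.569 , 0.0747, 0.1457]), 513) (array([0.5675, 0.0706, 0.0244, 0.5686, 0.0724, 0.1458]), 504)
scene cup None (array([ 0.489 , -0.3075,  0.0313,  0.4885, -0.3072,  0.0944]), 142)
scene soap (array([0.6468, 0.1108, 0.0299, 0.6472, 0.1125, 0.0294]), 456) (array([0.6465, 0.1113, 0.0292, 0.6469, 0.1121, 0.0295]), 442)
scene brush (array([ 0.5987, -0.1641,  0.0391,  0.5999, -0.1631,  0.0354]), 400) (array([ 0.5985, -0.1644,  0.0391,  0.6001, -0.1628,  0.0354]), 408)
top tub (array([ 0.5525, -0.0142,  0.0328,  0.5526, -0.0144,  0.1007]), 578) (array([ 0.5522, -0.0149,  0.0328,  0.5521, -0.015 ,  0.1009]), 571)
top bottle (array([ 0.5367, -0.1028,  0.0213,  0.5366, -0.1025,  0.1657]), 277) (array([ 0.5369, -0.1036,  0.0215,  0.5367, -0.103 ,  0.1661]), 277)
top can (array([0.5656, 0.0724, 0.0245, 0.5653, 0.0721, 0.1457]), 338) (array([0.5647, 0.0702, 0.0243, 0.5646, 0.0699, 0.1456]), 338)
top cup None (array([ 0.4865, -0.3062,  0.0302,  0.485 , -0.3079,  0.0957]), 113)
top soap (array([0.6434, 0.1102, 0.0293, 0.6437, 0.1104, 0.0292]), 270) (array([0.6434, 0.1098, 0.0292, 0.6437, 0.1103, 0.0293]), 266)
top brush (array([ 0.5971, -0.1651,  0.0396,  0.5961, -0.165 ,  0.0358]), 382) (array([ 0.597 , -0.165 ,  0.0393,  0.5962, -0.1652,  0.0357]), 381)
```

View pics/fin_scene.png

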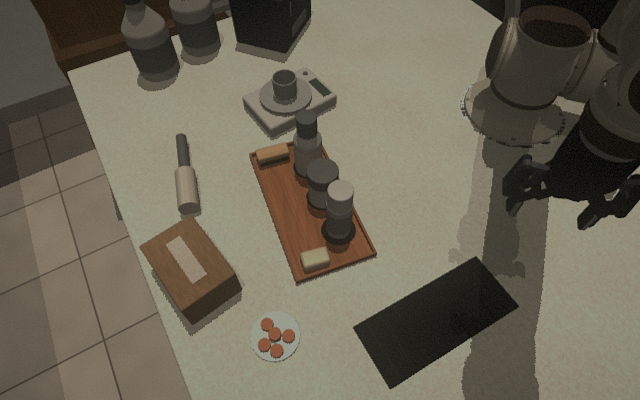

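The three containers stand upright in their places, the can about 2 mm off its spot and the others within about 1 mm. The cup is centred on the pan, the soap and brush have not moved, and the arm is clear of everything.

```bash
python3 -c "
from workcell import bot
print(bot.job_done())"
```

```text
the job is handed in; nothing more can be done
None
```

The job is handed in: the cup is upright on the scale pan, about 2 mm from its centre. The bottle, tub and can are back upright on their spots (can about 2 mm off, the others within about 1 mm), after an early failed grasp briefly tilted the can (41 N at the wrist) and it settled back upright.

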